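Fetch the cream jar from behind the medicine bottles

ROBOT

A 7-joint arm with a two-finger parallel gripper is mounted at the origin on a cart in front of the work surface, level with it; the furniture and walls round the work are solid. World frame = base frame: x ahead of the robot, y to its left, z up, the work surface at z = 0. Lengths are in m, angles in rad, forces in N, time in s.
With the tool pointing down it reaches from about 0.4 to 0.925 m from the base axis. Payload 4.1 kg.
Tool frame: the origin (TCP) lies at the very end of the fingers, on their centre line; the grasp point (between the pads) lies 19 mm behind it; z points along the fingers, y is the direction in which the jaws open and shut (so a half turn about z gives the same grasp; the last joint's range is limited). The gripper opens to 85 mm and grips with 20 to 120 N. Pads are 22 mm wide; open, the fingers measure 114 mm over their backs; the gripper's body (76 mm by 85 mm) begins 54 mm behind the grasp point. The pads swing forward as they close: fully open they stand 13 mm farther back than shut.
Start: joints at [-1.335, 0.398, 0.045, 1.537, -0.019, 1.207, -0.051], TCP at [0.214, 0.614, 0.231] pointing down, gripper open.
Joint ranges: [-2.82, 2.82], [-0.49, 2.23], [-1.37, 1.46], [0, 2.46], [-1.36, 4.5], [0.23, 2], [-2.94, 2.94]. Speed limits (rad/s): [2.57, 2.57, 3.14, 3.14, 3.14, 3.14, 3.14].

INTERFACE

Orientations are given as a 3x3 rotation matrix whose columns are the frame's x, y, z axes.
In Python, from rig import read_state, capture, sign_off gives the robot as it stands.
- The arm moves only by the tool apply_moves, never from a script. Its argument "plan" is a list of rows, each a list of 3 entries, a list of its own where there are three numbers: the turn, a rotation vector about the tool's x, y, z in rad, then the shift along the tool's x, y, z in m, then the closure, from -1 (fully open) to 1 (shut), so that 0 is half open. In form: [[[rx, ry, rz], [tx, ty, tz], fingers], ...]. A call has 1 to 8 rows; each row is the pose to reach, as a shift and turn from the pose commanded when the call began, along the tool's axes at that moment; what a row does not reach only later rows make up. A row lasts 1/8 s, in which the tool goes at most 62.5 mm and 10.7 degrees, less where a joint would pass 70% of its speed; a pose out of reach is approached as far as the arm can. A call with a gripper value outside its range is refused whole. The fingers move at their own pace and stop on an object; "force" is the grip in N (left out, the last holds). Time passes only in rows, so rows that repeat a pose let the fingers close. It gives the time, the measured TCP pose, the force and the opening at its end, in the units of the state.
- read_state(): the state, without advancing time (a new reading comes with each control period).
- capture(name): name is "side" or "top" or "wrist"; returns a dict with "color" (400x640x3 uint8, blue, green, red), "fx", "fy", "cx", "cy" (pixels), "R" (3x3) and "t" (3): a world point X has camera coordinates R X + t; the wrist camera has in their place "mount" (4x4, takes a point from camera to tool coordinates, whose origin is the TCP and whose axes are the flange's). Camera axes: x right, y down, z forward; pixel columns grow to the right and rows downward; lengths in m; the calibration is good to about 2 mm. A picture is of the moment at which its call begins: read the wrist's pose just before it. There is no depth.
- sign_off(): hands the job in, once; it reports no verdict.
The state is a dict: "clock": time; "joint_pos": joint angles; "dq": joint speeds; "joint_torque": joint torques, N m; "position": TCP position; "eef_rot": TCP orientation; "contact_force": force on the tool from outside, world axes, zero at the start; "torque": the same for the moment, N m; "grip_width": opening from 0.0 (shut) to 1.0 (fully open).
Only numpy, scipy, OpenCV 4.12 (cv2) and the standard library are available. Lean on these libraries where they do the work, as an engineer would, in place of code of your own. Each camera call takes 0.05 s, during which the arm holds its last target.

TASK

The cream jar is needed but stands hemmed in at the back of the grey organiser: first move all three bottles (brown dropper, red-capped, white with blue cap) out of the organiser and stand them on the green mat, leaving the jar where it is. With all three bottles on the mat, take the jar and set it on the middle of the white board, then put each bottle back in the very compartment it came from. Keep the bottles and the jar upright, and leave the pump bottle, tape roll and beaker undisturbed.

Things in the scene. Friction and masses are not known exactly. Their poses are not given: they have to be found in the camera images.
- organiser: Grey plastic 2 x 3 compartment organiser, fixed, 138 (x) x 198 (y) mm; origin under its centre, low front at -x. Floor top z 4 mm, rims and 3 mm dividers to z 10, panel along back (+x) edge to z 40. Centres: back row x 30, front row x -37.5; columns y -67.5, 0, 67.5 (inner 57, 72, 57 wide; rows 72 and 57 deep). Jar: back middle; bottles, in any order: back left, back right, front middle.
- dropper: The small brown dropper bottle in the organiser (two like it by the tap are fixed and of no concern), with a black rubber bulb, round, 33 mm diameter up to 70 mm height, then a narrower neck and bulb; 102 mm tall, about 70 g. Origin: centre of its underside, z up its axis.
- redcap: Black bottle with a big red cap, slightly oval, 36 (its x) x 42 (its y) mm, 106 mm tall, about 80 g, same section over its height. Origin: centre of its underside, z up.
- pills: Round white plastic bottle with a plain paper label and blue cap, 38 mm diameter to 65 mm height, slightly narrower above; 98 mm tall, about 80 g. Origin: centre of its underside, z up.
- jar: Low round cream jar, white with a gold-brown lid, 62 mm diameter, 35 mm tall, about 70 g. Origin: centre of its underside, z up. It stands on the organiser's floor, hemmed in by the three taller bottles and the back panel.
- mat: Flat green silicone mat, the side area, fixed, 145 x 145 x 3 mm, with a thin bead round its edge. Origin: centre of its underside; top at z = 0.003.
- board: Small white melamine board with rounded corners, fixed, 100 (its x) x 120 (its y) x 8 mm. Origin: centre of its underside; top at z = 0.008.
- soap: Bystander: pink pump bottle, 67 x 75 x 196 mm, standing towards the wall. Origin: centre of its underside.
- tape: Bystander: roll of tan tape lying flat, 96 mm diameter, 48 mm high, towards the wall. Origin: centre of its underside.
- beaker: Bystander: open steel beaker, 93 mm diameter, 112 mm tall, towards the wall. Origin: centre of its underside.

How it is judged:
By the outcome, as a careful person would: the job done as asked, in the order asked, and still so for the second after the job is handed in, with the robot touching nothing.
It also fails if it takes over 141 s, if anything falls off the work surface, if the arm or the gripper's body presses on something with over 40 N, if the wrist force passes 120 N, or if a joint passes its speed limit or range.

## Working session

There is one attempt and no reset: what is moved stays moved. The work goes in short steps, Python scripts to look and compute and a tool call to move; the robot and the scene stay as the last step left them, time stands still between calls to the robot, and variables do not carry over. Pictures are saved under pics/ and viewed, and the job is handed in when it is done.

Besides the shell and the picture viewer there is one more tool, called as name([rows], argument=value, ...), one row to a line, values as JSON. apply_moves: Moves the arm, as the interface text tells. Its arguments: {"type":"object","properties":{"plan":{"type":"array","items":{"type":"array"}},"force":{"type":"number"}},"required":["plan"]}

```bash
ls; mkdir -p pics; python3 - <<'E'
from rig import read_state, capture
import cv2,numpy as np
s=read_state(); print(s)
for n in("side","top","wrist"):
    c=capture(n); cv2.imwrite(f"pics/{n}0.png",c["color"]); print(n,{k:(np.round(v,4).tolist() if k!="color" else 0) for k,v in c.items()})
E
```

```text
pics
{'clock': 0.0, 'joint_pos': array([-1.33499369,  0.39919682,  0.0450504 ,  1.5378954 , -0.01866855,
        1.20692967, -0.0507057 ]), 'dq': array([-1.24011874e-03,  1.80062139e-03,  9.26700762e-05, -5.79319608e-04,
        1.53994557e-03, -3.93891045e-04, -5.48682998e-04]), 'joint_torque': array([-1.37674615e-04, -4.75119746e+01,  1.36465777e+00, -2.54209954e+01,
        1.16020566e-02,  9.62260121e-03, -2.94942033e-06]), 'position': array([0.21336402, 0.61329288, 0.23025387]), 'eef_rot': array([[-9.44508766e-01,  3.28485840e-01, -4.92966161e-04],
       [ 3.28486164e-01,  9.44506776e-01, -1.94699058e-03],
       [-1.73948957e-04, -2.00088224e-03, -9.99997983e-01]]), 'contact_force': array([ 0.44065615, -0.15757393, -0.34729649]), 'torque': array([ 0.03112191,  0.02155739, -0.00801933]), 'grip_width': 1.0012483726024781}
side {'color': 0, 'fx': 409.1206, 'fy': 409.1206, 'cx': 327.7653, 'cy': 201.0562, 'R': [[-0.9994, -0.0247, 0.0223], [-0.0303, 0.4005, -0.9158], [0.0137, -0.916, -0.401]], 't': [0.5968, 0.0984, 1.0577]}
top {'color': 0, 'fx': 496.4382, 'fy': 496.4382, 'cx': 314.2846, 'cy': 201.1728, 'R': [[0.3397, -0.9405, 0.0012], [-0.916, -0.3311, -0.2263], [0.2133, 0.0758, -0.9741]], 't': [-0.2756, 0.5492, 1.3574]}
wrist {'color': 0, 'fx': 342.9585, 'fy': 342.9585, 'cx': 321.6396, 'cy': 195.9127, 'mount': [[0.0012, -0.9535, -0.3014, 0.0758], [1.0, 0.0011, 0.0005, -0.0003], [-0.0002, -0.3014, 0.9535, -0.1427], [0.0, 0.0, 0.0, 1.0]]}
```

View pics/side0.png

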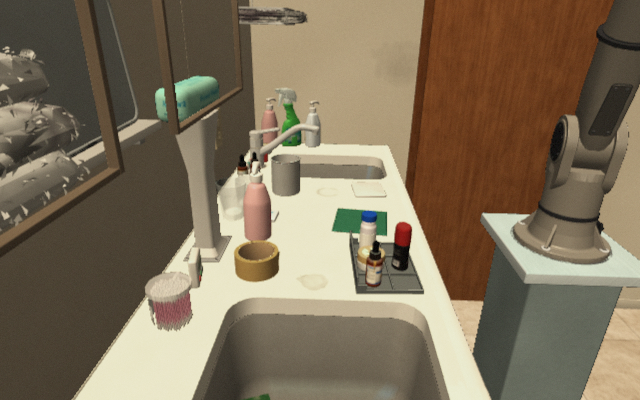

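View pics/top0.png

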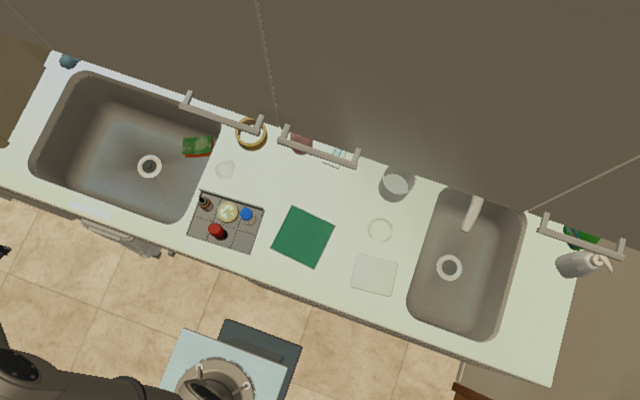

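View pics/wrist0.png

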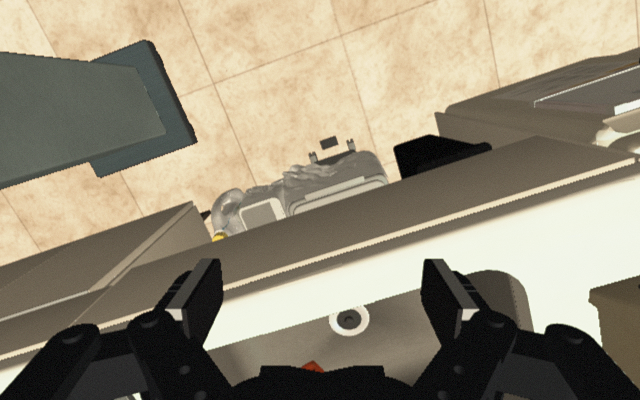

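```bash
cat > h.py <<'E'
from rig import read_state, capture
import cv2,numpy as np
def ray(c,uv):
    uv=np.atleast_2d(uv).astype(float)
    d=np.c_[(uv[:,0]-c["cx"])/c["fx"],(uv[:,1]-c["cy"])/c["fy"],np.ones(len(uv))]
    if "mount" in c:
        s=c["state"]; M=np.array(c["mount"]); R=s["eef_rot"]@M[:3,:3]; o=s["eef_rot"]@M[:3,3]+s["position"]
        return o,d@R.T
    R=np.array(c["R"]);t=np.array(c["t"])
    return -R.T@t, d@R
def onz(c,uv,z):
    o,d=ray(c,uv); return o+d*((z-o[2])/d[:,2])[:,None]
def proj(c,X):
    X=np.atleast_2d(X).astype(float)
    if "mount" in c:
        s=c["state"]; M=np.array(c["mount"]); R=s["eef_rot"]@M[:3,:3]; o=s["eef_rot"]@M[:3,3]+s["position"]
        p=(X-o)@R
    else: p=X@np.array(c["R"]).T+np.array(c["t"])
    return np.c_[p[:,0]/p[:,2]*c["fx"]+c["cx"],p[:,1]/p[:,2]*c["fy"]+c["cy"]]
def cap(n):
    s=read_state(); c=capture(n); c["state"]=s; return c
E
python3 - <<'E'
from h import *
c=cap("top"); im=c["color"]
cv2.imwrite("pics/t1.png",cv2.resize(im[170:320,170:420],None,fx=3.2,fy=3.2,interpolation=cv2.INTER_CUBIC)[:600,:800])
hsv=cv2.cvtColor(im,cv2.COLOR_BGR2HSV)
m=cv2.inRange(hsv,(60,100,40),(95,255,255)); m[:, :260]=0; m[:,345:]=0
n,l,st,ce=cv2.connectedComponentsWithStats(m); i=1+np.argmax(st[1:,4]); print(st[i])
p=np.argwhere(l==i)[:,::-1]
r=cv2.minAreaRect(onz(c,p,0.003)[:,:2].astype(np.float32)*1000); print("mat",r)
c2=cap("side"); im=c2["color"]
cv2.imwrite("pics/s1.png",cv2.resize(im[170:310,210:440],None,fx=3.4,fy=3.4,interpolation=cv2.INTER_CUBIC))
E
```

```text
[ 271  206   63   62 2226]
mat ((511.7635498046875, -71.05042266845703), (139.3920440673828, 140.4580078125), 83.74432373046875)
```

View pics/t1.png

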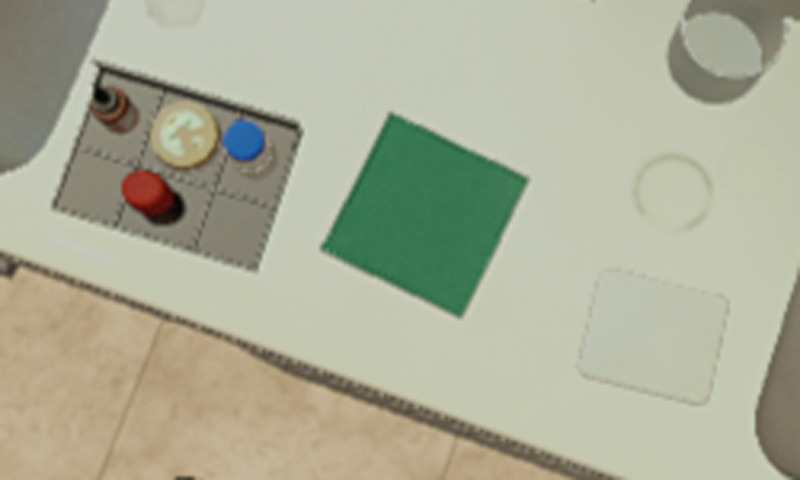

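View pics/s1.png

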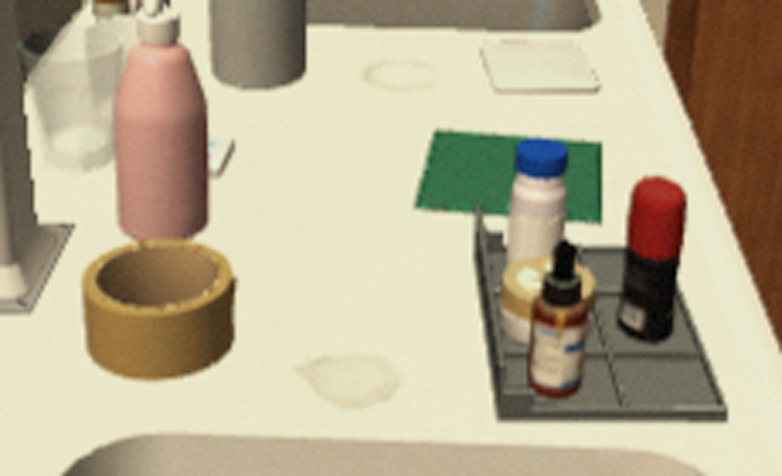

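```bash
python3 - <<'E'
from h import *
T=cap("top"); S=cap("side")
t=lambda u,v:np.array([u/3.2+170,v/3.2+170])-0.35
s=lambda u,v:np.array([u/3.4+210,v/3.4+170])-0.35
f=lambda a:np.round(a*1000,1)
B=onz(T,[t(601,268),t(730,293),t(710,405),t(577,377)],.008)[:,:2]; print("board",f(B),f(B.mean(0)))
B=onz(S,[s(481,47),s(579,38),s(601,90),s(496,92)],.008)[:,:2]; print("boardS",f(B),f(B.mean(0)))
print("org T",f(onz(T,[t(53,208),t(257,271)],.010)),f(onz(T,[t(97,63),t(302,128)],.04)))
print("org S",f(onz(S,[s(725,415),s(647,248)],.010)),f(onz(S,[s(478,207)],.04)),f(onz(S,[s(499,418)],.0)))
for n,u,v,z,c in [("pill",243,140,.102,t),("red",147,192,.11,t),("drop",105,98,.106,t),("jar",185,133,.039,t)]:
    print(n,f(onz(T,t(u,v),z)))
for n,u,v,z in [("pill",541,150,.102),("red",657,187,.11),("drop",565,250,.106),("jar",548,285,.039)]:
    print(n,f(onz(S,s(u,v),z)))
for im,c,off in((T,"top",0),(S,"side",0)):
  hsv=cv2.cvtColor(im["color"],cv2.COLOR_BGR2HSV)
  b=cv2.inRange(hsv,(105,120,60),(125,255,255)); r=cv2.inRange(hsv,(0,180,60),(4,255,255))|cv2.inRange(hsv,(174,150,60),(180,255,255))
  for nm,m in(("blue",b),("red",r)):
    n,l,st,ce=cv2.connectedComponentsWithStats(m)
    print(c,nm,[(st[i].tolist(),ce[i].round(1).tolist()) for i in range(1,n) if st[i,4]>30])
E
```

```text
board [[ 518.3 -239.1]
 [ 536.5 -356.2]
 [ 435.5 -369.7]
 [ 418.6 -250.3]] [ 477.2 -303.8]
boardS [[ 527.4 -334.3]
 [ 428.1 -367.5]
 [ 420.2 -234. ]
 [ 516.9 -221.9]] [ 473.1 -289.4]
org T [[399.9 249.7  10. ]
 [409.6  53.2  10. ]] [[534.9 255.7  40. ]
 [542.   57.6  40. ]]
org S [[400.1 261.1  10. ]
 [418.9  62.8  10. ]] [[542.   64.8  40. ]] [[532.6 257.7   0. ]]
pill [[504.4  91.2 102. ]]
red [[433.4 149.9 110. ]]
drop [[497.7 216.6 106. ]]
jar [[501.8 155.7  39. ]]
pill [[503.3  98.1 102. ]]
red [[435.8 164.  110. ]]
drop [[499.3 240.6 106. ]]
jar [[499.5 167.7  39. ]]
top blue [([240, 208, 12, 12, 117], [245.6, 213.5])]
top red [([208, 224, 16, 13, 145], [215.8, 230.0])]
side blue [([362, 211, 15, 11, 142], [368.7, 216.1])]
side red [([395, 223, 16, 24, 328], [402.7, 234.4])]
```

apply_moves([
  [[0,0,-0.04],[-0.042,-0.04,-0.002],-1],
  [[0,0,-0.08],[-0.084,-0.08,-0.004],-1],
  [[0,0,-0.12],[-0.126,-0.12,-0.006],-1],
  [[0,0,-0.16],[-0.168,-0.16,-0.008],-1],
  [[0,0,-0.2],[-0.21,-0.2,-0.01],-1],
  [[0,0,-0.24],[-0.252,-0.24,-0.012],-1],
  [[0,0,-0.28],[-0.294,-0.28,-0.015],-1],
  [[0,0,-0.335],[-0.336,-0.32,-0.018],-1],
], force=40)

```text
clock: 1.35
position: [0.4265, 0.1996, 0.2498]
eef_rot: [[-1.0, -0.002, 0.001], [-0.002, 1.0, 0.001], [-0.001, 0.001, -1.0]]
contact_force: [0.8, 0.1, 0.1]
grip_width: 1.0
```

apply_moves([
  [[0,0,0],[-0.01,-0.045,0],-1],
  [[0,0,0],[-0.01,-0.045,0],-1],
  [[0,0,0],[-0.01,-0.045,0],-1],
])

```text
clock: 1.72
position: [0.4356, 0.157, 0.2494]
eef_rot: [[-1.0, -0.001, 0.0], [-0.001, 1.0, 0.001], [-0.0, 0.001, -1.0]]
contact_force: [0.1, 1.1, 0.0]
grip_width: 1.002
```

```bash
python3 - <<'E'
from h import *
import pickle
c=cap("wrist"); print(c["state"]["position"],c["state"]["eef_rot"].round(4).tolist(),c["state"]["contact_force"]); pickle.dump(c,open("w1.pkl","wb")); cv2.imwrite("pics/w1.png",cv2.resize(c["color"],(800,500)))
E
```

```text
[0.43564312 0.15697394 0.24944948] [[-1.0, -0.0005, 0.0002], [-0.0005, 1.0, 0.001], [-0.0002, 0.001, -1.0]] [6.95998646e-02 1.10061886e+00 4.89901054e-05]
```

View pics/w1.png

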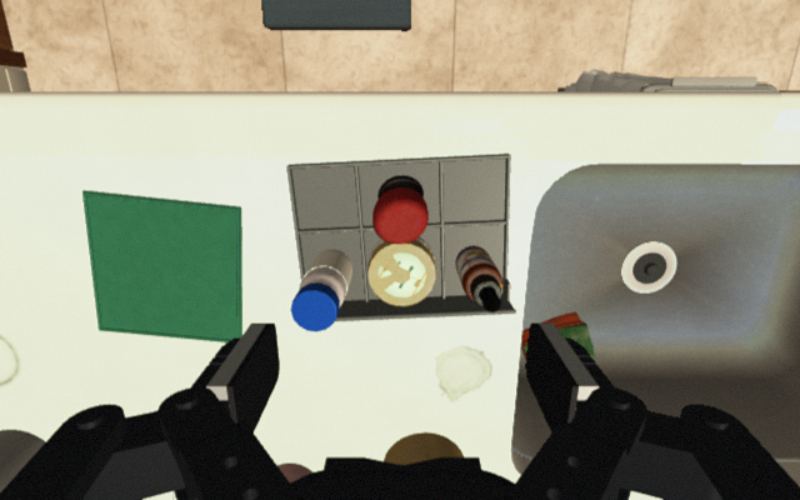

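```bash
python3 - <<'E'
from h import *
import pickle
c=pickle.load(open("w1.pkl","rb"))
f=lambda a:np.round(a*1000,1).tolist()
g=lambda u,v,z:f(onz(c,[u/1.25-.1,v/1.25-.1],z)[0])
print("org",g(288,166,.01),g(509,155,.01))
print("red",g(401,218,.11),"jar",g(402,272,.039),"pill",g(316,307,.102),"drop",g(489,299,.106))
print("red base",g(402,192,.004),"dropbase lower",g(475,260,.004))
print("mat",[g(*p,.003) for p in((83,191),(241,207),(242,342),(99,330))])
hsv=cv2.cvtColor(c["color"],cv2.COLOR_BGR2HSV)
for nm,lo,hi,z in(("blue",(105,120,60),(125,255,255),.102),("red",(0,180,60),(4,255,255),.11),("mat",(60,100,40),(90,255,255),.003)):
    m=cv2.inRange(hsv,lo,hi); m[340:]=0; m[:,420:]=0
    if nm=="red": m|=cv2.inRange(hsv,(174,150,60),(180,255,255))
    m[:,400:]=0
    n,l,st,ce=cv2.connectedComponentsWithStats(m);i=1+np.argmax(st[1:,4])
    p=np.argwhere(l==i)[:,::-1]; P=onz(c,p,z)[:,:2]*1000
    print(nm,st[i],cv2.minAreaRect(P.astype(np.float32)),P.min(0),P.max(0))
E
```

```text
org [407.5, 55.8, 10.0] [397.6, 250.3, 10.0]
red [429.7, 155.8, 110.0] jar [496.3, 156.6, 39.0] pill [499.9, 92.6, 102.0] drop [491.4, 220.0, 106.0]
red base [431.6, 156.6, 4.0] dropbase lower [497.5, 226.8, 4.0]
mat [[431.3, -135.2, 3.0], [446.0, 7.6, 3.0], [587.2, -7.2, 3.0], [573.6, -150.6, 3.0]]
blue [ 233  227   39   38 1056] ((500.9403991699219, 91.8662338256836), (33.81467819213867, 37.43491744995117), 68.50968170166016) [481.30049361  74.1203105 ] [519.12069181 109.561982  ]
red [ 299  151   43   44 1437] ((428.5357360839844, 155.16397094726562), (37.300968170166016, 35.71738815307617), 0.08336073905229568) [409.88158182 137.31559804] [447.18963548 173.03039793]
mat [   67   153   126   121 12971] ((509.5235595703125, -71.89876556396484), (142.74520874023438, 142.30592346191406), 83.82791137695312) [ 431.65677448 -149.90159291] [586.50955026   6.56272276]
```

apply_moves([
  [[0,0,0],[0.0035,-0.0025,0.055],-1],
  [[0,0,0],[0.0035,-0.0025,0.11],-1],
  [[0,0,0],[0.0035,-0.0025,0.125],-1],
  [[0,0,0],[0.0035,-0.0025,0.125],-1],
])

```text
clock: 2.28
position: [0.4322, 0.1546, 0.1243]
eef_rot: [[-1.0, -0.002, -0.001], [-0.002, 1.0, -0.0], [0.001, -0.0, -1.0]]
contact_force: [0.5, -0.4, -0.2]
grip_width: 0.999
```

```bash
python3 - <<'E'
from h import *
c=cap("wrist"); print(c["state"]["position"],c["state"]["contact_force"]);  cv2.imwrite("pics/w2.png",cv2.resize(c["color"],(800,500)))
p=c["state"]["position"]
print(proj(c,[[p[0],p[1],.11],[p[0],p[1],.004]])*1.25)
E
```

```text
[0.43220636 0.1546448  0.12428284] [ 0.46511093 -0.41912537 -0.16671512]
[[403.51585036 307.27770603]
 [402.98409031 234.3041108 ]]
```

View pics/w2.png

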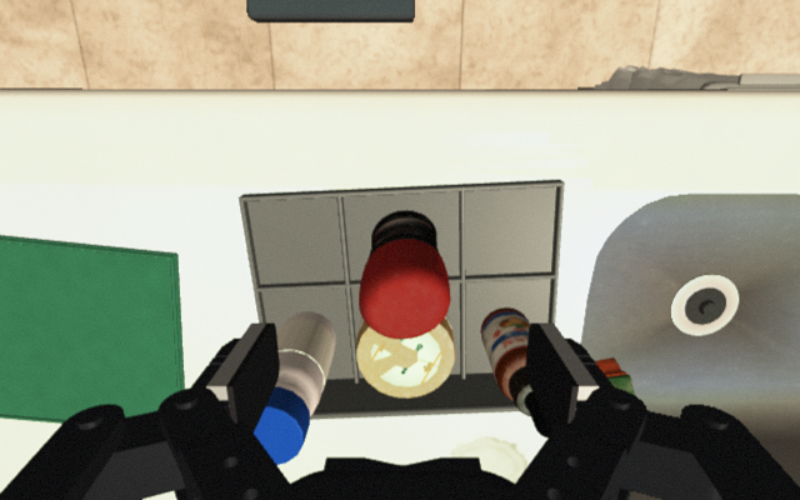

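```bash
python3 - <<'E'
from h import *
c=cap("wrist")
f=lambda a:np.round(a*1000,1).tolist()
g=lambda u,v,z:f(onz(c,[u/1.25-.1,v/1.25-.1],z)[0])
print(g(404,211,.004),g(404,339,.11),g(404,339,.10),g(360,290,.105),g(449,290,.105))
print("org",g(241,198,.01),g(562,182,.01),"div",g(342,197,.01),g(461,190,.01),g(257,288,.01),g(556,274,.01))
E
```

```text
[418.6, 155.6, 4.0] [448.4, 155.2, 110.0] [454.2, 155.2, 100.0] [428.5, 136.9, 105.0] [428.4, 173.7, 105.0]
org [409.3, 56.1, 10.0] [399.1, 250.9, 10.0] div [408.5, 117.7, 10.0] [404.1, 190.1, 10.0] [468.8, 59.9, 10.0] [458.6, 253.9, 10.0]
```

apply_moves([
  [[0,0,0],[-0.001,0.001,0.04],-1],
  [[0,0,0],[-0.001,0.001,0.076],-1],
  [[0,0,0],[-0.001,0.001,0.078],-1],
  [[0,0,0],[-0.001,0.001,0.078],1],
  [[0,0,0],[-0.001,0.001,0.078],1],
  [[0,0,0],[-0.001,0.001,0.078],1],
  [[0,0,0],[-0.001,0.001,0.078],1],
  [[0,0,0],[-0.001,0.001,0.078],1],
])

```text
clock: 3.38
position: [0.4346, 0.1555, 0.048]
eef_rot: [[-1.0, -0.0, 0.002], [-0.0, 1.0, 0.002], [-0.002, 0.002, -1.0]]
contact_force: [-1.1, -0.7, 6.0]
grip_width: 0.455
```

apply_moves([
  [[0,0,0],[0,0,0],1],
  [[0,0,0],[0,0,-0.01],1],
  [[0,0,0],[0,0,-0.03],1],
  [[0,0,0],[0,0,-0.06],1],
  [[0,0,0],[0,0,-0.1],1],
  [[0,0,0],[0,0,-0.1],1],
])

```text
clock: 4.12
position: [0.4357, 0.1559, 0.1498]
eef_rot: [[-1.0, -0.0, 0.007], [-0.0, 1.0, 0.004], [-0.007, 0.004, -1.0]]
contact_force: [-0.3, 0.1, 0.5]
grip_width: 0.46
```

```bash
python3 - <<'E'
from h import *
c=cap("wrist"); print(c["state"]["position"],c["state"]["contact_force"],c["state"]["grip_width"]);  cv2.imwrite("pics/w3.png",cv2.resize(c["color"],(800,500)))
E
```

```text
[0.43573719 0.15585046 0.1498105 ] [-0.25003388  0.08563476  0.54029003] 0.46034852488040323
```

View pics/w3.png

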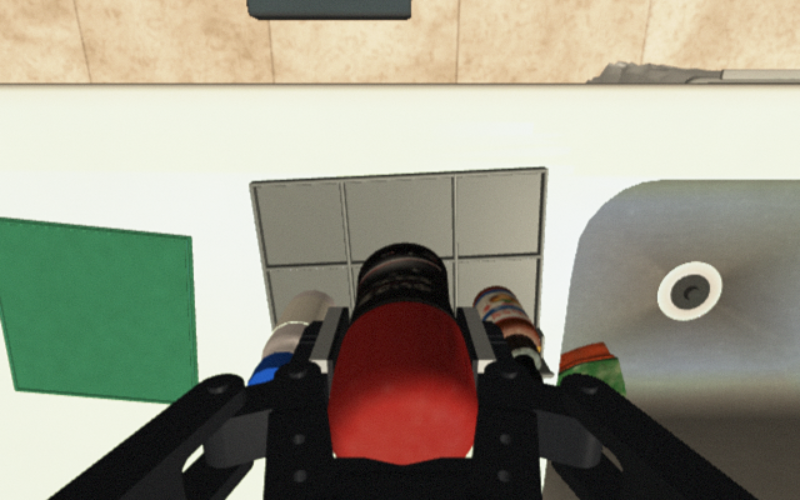

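apply_moves([
  [[0,0,0],[-0.008,-0.045,0],1],
  [[0,0,0],[-0.016,-0.1,0],1],
  [[0,0,0],[-0.024,-0.155,0],1],
  [[0,0,0],[-0.03,-0.2,0],1],
  [[0,0,0],[-0.0325,-0.223,0.02],1],
  [[0,0,0],[-0.0325,-0.223,0.06],1],
  [[0,0,0],[-0.0325,-0.223,0.085],1],
  [[0,0,0],[-0.0325,-0.223,0.085],1],
])

```text
clock: 5.18
position: [0.463, -0.0681, 0.059]
eef_rot: [[-1.0, 0.0, -0.007], [0.0, 1.0, -0.0], [0.007, -0.0, -1.0]]
contact_force: [0.1, -0.3, -0.3]
grip_width: 0.458
```

apply_moves([
  [[0,0,0],[0,0,0],1],
  [[0,0,0],[0,0,0],1],
])

```text
clock: 5.42
position: [0.4668, -0.0681, 0.0623]
eef_rot: [[-1.0, -0.0, 0.002], [-0.0, 1.0, 0.0], [-0.002, 0.0, -1.0]]
contact_force: [0.1, 0.5, -0.5]
grip_width: 0.456
```

apply_moves([
  [[0,0,0],[0,0,0.006],1],
  [[0,0,0],[0,0,0.012],1],
  [[0,0,0],[0,0,0.014],1],
  [[0,0,0],[0,0,0.014],1],
  [[0,0,0],[0,0,0.014],1],
])

```text
clock: 6.05
position: [0.4658, -0.0682, 0.0472]
eef_rot: [[-1.0, -0.0, -0.0], [-0.0, 1.0, 0.0], [0.0, 0.0, -1.0]]
contact_force: [0.1, -0.5, -0.0]
grip_width: 0.459
```

apply_moves([
  [[0,0,0],[0,0,0.001],1],
  [[0,0,0],[0,0,0.001],1],
])

```text
clock: 6.3
position: [0.4661, -0.0682, 0.047]
eef_rot: [[-1.0, -0.0, 0.0], [-0.0, 1.0, 0.001], [-0.0, 0.001, -1.0]]
contact_force: [-2.4, 0.4, 7.5]
grip_width: 0.453
```

apply_moves([
  [[0,0,0],[0,0,0],-1],
  [[0,0,0],[0,0,0],-1],
  [[0,0,0],[0,0,0],-1],
  [[0,0,0],[0,0,-0.02],-1],
  [[0,0,0],[0,0,-0.07],-1],
  [[0,0,0],[0,0,-0.12],-1],
  [[0,0,0],[0,0,-0.12],-1],
])

```text
clock: 7.18
position: [0.4689, -0.0684, 0.1699]
eef_rot: [[-1.0, -0.0, 0.009], [-0.0, 1.0, 0.001], [-0.009, 0.001, -1.0]]
contact_force: [0.1, -0.4, 0.1]
grip_width: 0.999
```

```bash
python3 - <<'E'
from h import *
c=cap("wrist"); print(c["state"]["position"],c["state"]["contact_force"],c["state"]["grip_width"]);  cv2.imwrite("pics/w4.png",cv2.resize(c["color"],(800,500)))
E
```

```text
[ 0.46894048 -0.06839589  0.16985455] [ 0.06869475 -0.42296326  0.12866735] 0.9988690129304431
```

View pics/w4.png

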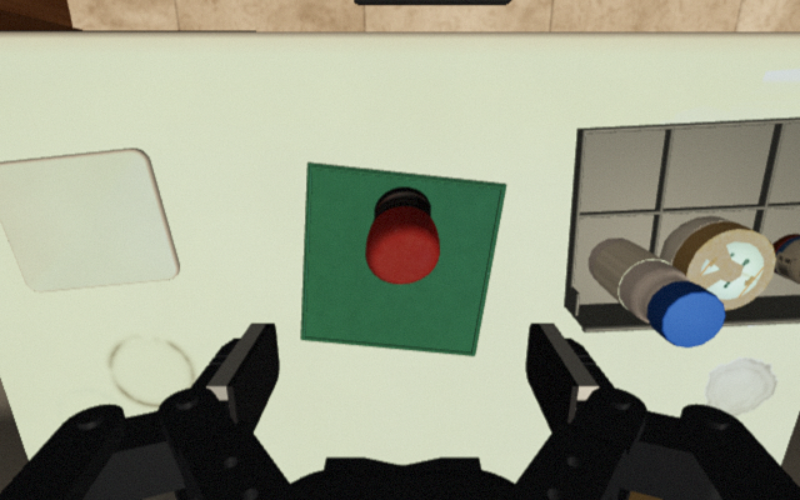

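apply_moves([
  [[0,0,0],[-0.011,0.055,0],-1],
  [[0,0,0],[-0.022,0.11,0],-1],
  [[0,0,0],[-0.034,0.16,0.01],-1],
  [[0,0,0],[-0.034,0.16,0.035],-1],
  [[0,0,0],[-0.034,0.16,0.035],-1],
  [[0,0,0],[-0.034,0.16,0.035],-1],
])

```text
clock: 7.98
position: [0.4994, 0.0908, 0.131]
eef_rot: [[-1.0, 0.001, -0.001], [0.001, 1.0, -0.001], [0.001, -0.001, -1.0]]
contact_force: [0.6, -0.2, 0.8]
grip_width: 1.0
```

```bash
python3 - <<'E'
from h import *
c=cap("wrist"); p=c["state"]["position"];print(p,c["state"]["contact_force"],c["state"]["eef_rot"][:,2]);  cv2.imwrite("pics/w5.png",cv2.resize(c["color"],(800,500)))
hsv=cv2.cvtColor(c["color"],cv2.COLOR_BGR2HSV)
m=cv2.inRange(hsv,(105,120,60),(125,255,255)); n,l,st,ce=cv2.connectedComponentsWithStats(m);i=1+np.argmax(st[1:,4])
P=onz(c,np.argwhere(l==i)[:,::-1],.102)[:,:2]*1000; print(st[i],P.min(0),P.max(0))
print(proj(c,[[p[0],p[1],.004]])*1.25)
E
```

```text
[0.49943951 0.09077017 0.13096115] [ 0.59002597 -0.23951558  0.75523492] [-1.14384322e-03 -6.98168600e-04 -9.99999102e-01]
[ 290  203   64   65 3165] [481.65345581  72.87904061] [519.59064657 107.43407688]
[[402.99796981 231.53442342]]
```

View pics/w5.png

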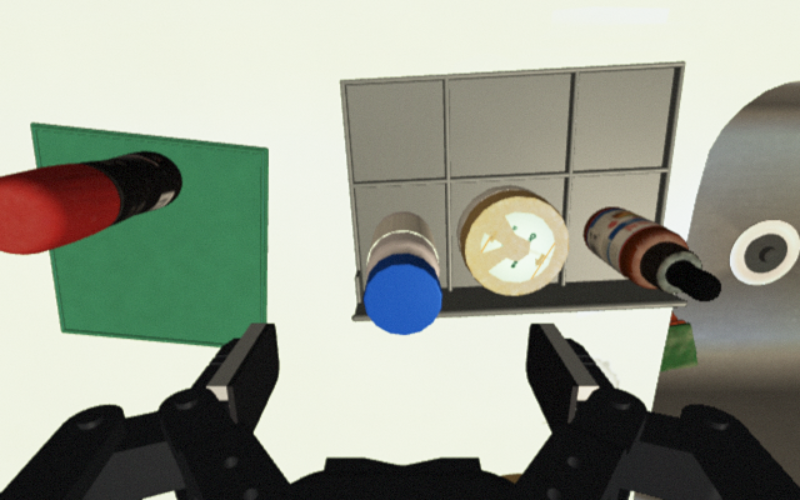

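apply_moves([
  [[0,0,0],[-0.003,0,0.045],-1],
  [[0,0,0],[-0.003,0,0.08],-1],
  [[0,0,0],[-0.003,0,0.09],-1],
  [[0,0,0],[-0.003,0,0.09],-1],
  [[0,0,0],[-0.003,0,0.09],1],
  [[0,0,0],[-0.003,0,0.09],1],
  [[0,0,0],[-0.003,0,0.09],1],
  [[0,0,0],[-0.003,0,0.09],1],
])

```text
clock: 9.02
position: [0.5037, 0.0919, 0.0424]
eef_rot: [[-1.0, -0.0, 0.002], [-0.0, 1.0, 0.001], [-0.002, 0.001, -1.0]]
contact_force: [0.3, -0.8, 6.6]
grip_width: 0.432
```

apply_moves([
  [[0,0,0],[0,0,0],1],
  [[0,0,0],[0,0,0],1],
])

```text
clock: 9.28
position: [0.5037, 0.0919, 0.0424]
eef_rot: [[-1.0, -0.0, 0.002], [-0.0, 1.0, 0.001], [-0.002, 0.001, -1.0]]
contact_force: [-0.3, -0.1, 6.9]
grip_width: 0.435
```

apply_moves([
  [[0,0,0],[0,0,-0.02],1],
  [[0,0,0],[0,0,-0.07],1],
  [[0,0,0],[0,0,-0.125],1],
  [[0,0,0],[-0.001,-0.04,-0.13],1],
  [[0,0,0],[-0.002,-0.095,-0.13],1],
  [[0,0,0],[-0.003,-0.15,-0.13],1],
  [[0,0,0],[-0.003,-0.203,-0.13],1],
  [[0,0,0],[-0.003,-0.203,-0.13],1],
])

```text
clock: 10.28
position: [0.5048, -0.1166, 0.1716]
eef_rot: [[-1.0, 0.009, 0.0], [0.009, 1.0, -0.002], [-0.0, -0.002, -1.0]]
contact_force: [0.1, 0.8, -0.0]
grip_width: 0.432
```

apply_moves([
  [[0,0,0],[0,0,0.04],1],
  [[0,0,0],[0,0,0.085],1],
  [[0,0,0],[0,0,0.115],1],
  [[0,0,0],[0,0,0.115],1],
  [[0,0,0],[0,0,0.115],1],
])

```text
clock: 10.9
position: [0.5069, -0.1108, 0.0573]
eef_rot: [[-1.0, -0.001, 0.002], [-0.001, 1.0, 0.0], [-0.002, 0.0, -1.0]]
contact_force: [0.3, 0.2, -0.0]
grip_width: 0.43
```

Contact expected near TCP z 0.0414.

apply_moves([
  [[0,0,0],[0,0,0.007],1],
  [[0,0,0],[0,0,0.013],1],
  [[0,0,0],[0,0,0.015],1],
  [[0,0,0],[0,0,0.016],1],
  [[0,0,0],[0,0,0.016],1],
])

```text
clock: 11.52
position: [0.5061, -0.1111, 0.0413]
eef_rot: [[-1.0, 0.0, 0.0], [0.0, 1.0, 0.001], [-0.0, 0.001, -1.0]]
contact_force: [-2.8, 1.9, 8.0]
grip_width: 0.434
```

apply_moves([
  [[0,0,0],[0,0,0],-1],
  [[0,0,0],[0,0,0],-1],
  [[0,0,0],[0,0,0],-1],
  [[0,0,0],[0,0,-0.02],-1],
  [[0,0,0],[0,0,-0.075],-1],
  [[0,0,0],[0,0,-0.13],-1],
  [[0,0,0],[0.001,0.04,-0.13],-1],
  [[0,0,0],[0.003,0.09,-0.13],-1],
])

```text
clock: 12.52
position: [0.5034, -0.0212, 0.1713]
eef_rot: [[-1.0, 0.003, 0.003], [0.003, 1.0, 0.0], [-0.003, 0.0, -1.0]]
contact_force: [-0.0, -0.1, 0.2]
grip_width: 0.996
```

apply_moves([
  [[0,0,0],[0.002,0.06,0],-1],
  [[0,0,0],[0.004,0.12,0],-1],
  [[0,0,0],[0.006,0.18,0],-1],
  [[0,0,0],[0.008,0.24,0],-1],
  [[0,0,0],[0.008,0.241,0.02],-1],
  [[0,0,0],[0.008,0.241,0.03],-1],
  [[0,0,0],[0.008,0.241,0.03],-1],
])

```text
clock: 13.4
position: [0.4943, 0.2183, 0.1395]
eef_rot: [[-1.0, 0.002, -0.002], [0.002, 1.0, -0.002], [0.002, -0.002, -1.0]]
contact_force: [-0.5, -0.8, -0.2]
grip_width: 1.002
```

```bash
python3 - <<'E'
from h import *
c=cap("wrist"); p=c["state"]["position"];print(p,c["state"]["contact_force"],c["state"]["eef_rot"][:,2]);  cv2.imwrite("pics/w6.png",cv2.resize(c["color"],(800,500)))
print(proj(c,[[p[0],p[1],.004],[p[0],p[1],.106]])*1.25)
E
```

```text
[0.49432366 0.21830285 0.13947266] [-0.51479444 -0.76692506 -0.24494673] [-0.00170173 -0.00151289 -0.99999741]
[[403.13888432 228.21541345]
 [403.44534548 288.39510847]]
```

View pics/w6.png

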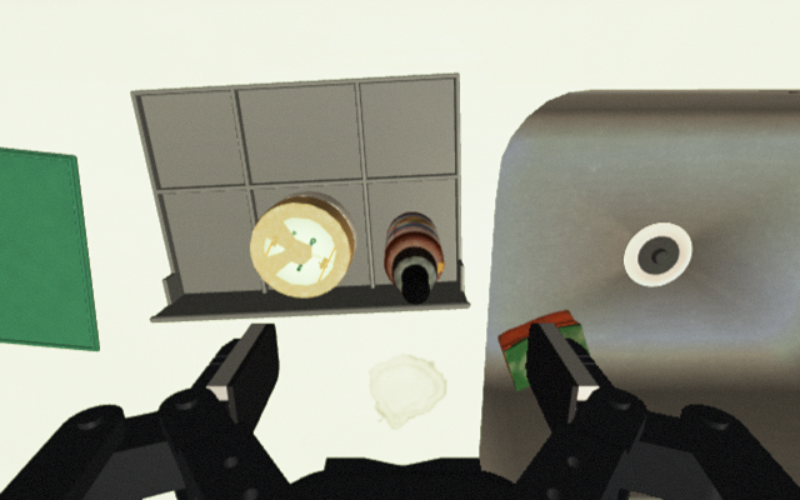

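apply_moves([
  [[0,0,0],[0,0.0048,0.045],-1],
  [[0,0,0],[0,0.0048,0.085],-1],
  [[0,0,0],[0,0.0048,0.097],-1],
  [[0,0,0],[0,0.0048,0.097],-1],
  [[0,0,0],[0,0.0048,0.097],1],
  [[0,0,0],[0,0.0048,0.097],1],
  [[0,0,0],[0,0.0048,0.097],1],
  [[0,0,0],[0,0.0048,0.097],1],
])

```text
clock: 14.45
position: [0.4955, 0.2249, 0.0444]
eef_rot: [[-1.0, -0.0, 0.001], [-0.0, 1.0, 0.001], [-0.001, 0.001, -1.0]]
contact_force: [-1.1, -1.3, 6.9]
grip_width: 0.358
```

apply_moves([
  [[0,0,0],[0,0,0],1],
  [[0,0,0],[0,0,0],1],
])

```text
clock: 14.7
position: [0.4955, 0.2249, 0.0444]
eef_rot: [[-1.0, -0.0, 0.001], [-0.0, 1.0, 0.001], [-0.001, 0.001, -1.0]]
contact_force: [-0.3, -0.4, 6.8]
grip_width: 0.358
```

apply_moves([
  [[0,0,0],[0,0,-0.02],1],
  [[0,0,0],[0,0,-0.07],1],
  [[0,0,0],[0,0,-0.125],1],
  [[0,0,0],[-0.01,-0.045,-0.125],1],
  [[0,0,0],[-0.023,-0.1,-0.125],1],
  [[0,0,0],[-0.036,-0.16,-0.125],1],
  [[0,0,0],[-0.05,-0.22,-0.125],1],
  [[0,0,0],[-0.0615,-0.271,-0.125],1],
])

```text
clock: 15.7
position: [0.5563, -0.0488, 0.1683]
eef_rot: [[-1.0, 0.001, 0.0], [0.001, 1.0, -0.0], [-0.0, -0.0, -1.0]]
contact_force: [-0.2, 1.0, -1.2]
grip_width: 0.358
```

apply_moves([
  [[0,0,0],[0,0,0],1],
  [[0,0,0],[0,0,0],1],
])

```text
clock: 15.95
position: [0.556, -0.0457, 0.1679]
eef_rot: [[-1.0, -0.0, -0.001], [-0.0, 1.0, 0.001], [0.001, 0.001, -1.0]]
contact_force: [0.6, 0.5, -1.4]
grip_width: 0.36
```

```bash
python3 - <<'E'
from h import *
c=cap("wrist"); p=c["state"]["position"];print(p,c["state"]["contact_force"],c["state"]["eef_rot"][:,2]);  cv2.imwrite("pics/w7.png",cv2.resize(c["color"],(800,500)))
E
```

```text
[ 0.55598292 -0.04569104  0.16792914] [ 0.56114509  0.50832888 -1.38985983] [-8.45597436e-04  9.30771314e-04 -9.99999209e-01]
```

View pics/w7.png

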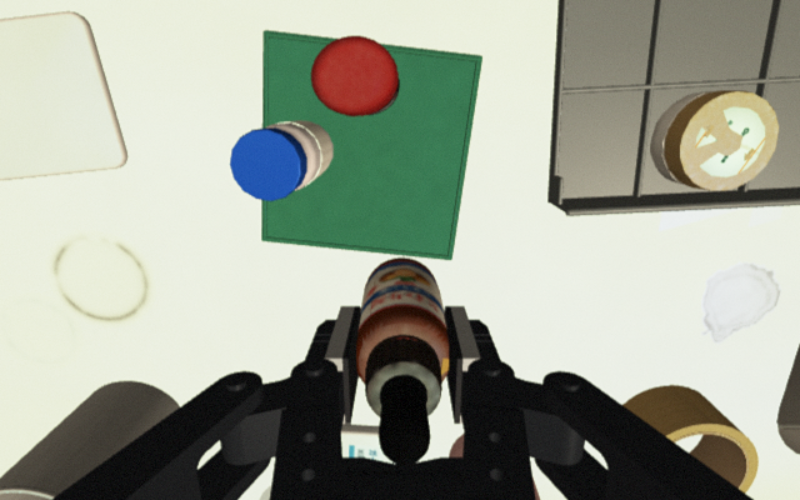

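```bash
python3 - <<'E'
from h import *
S=cap("side");T=cap("top")
print(onz(S,[257,236],0)*1000, onz(T,[301,146],.12)*1000)
cv2.imwrite("pics/s2.png",cv2.resize(S["color"][130:310,210:440],None,fx=3.2,fy=3.2,interpolation=cv2.INTER_CUBIC))
E
```

```text
[[775.72880056  34.16138213   0.        ]] [[734.99008709  12.38302699 120.        ]]
```

View pics/s2.png

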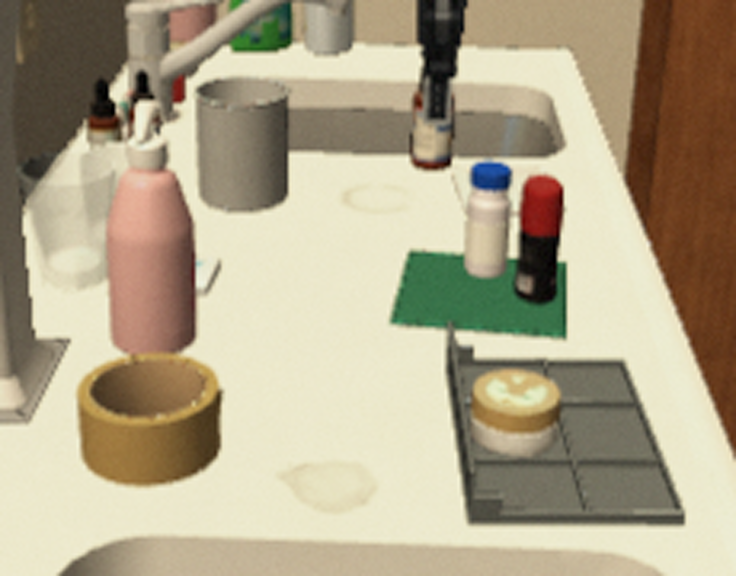

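apply_moves([
  [[0,0,0],[0,0,0.04],1],
  [[0,0,0],[0,0,0.085],1],
  [[0,0,0],[0,0,0.11],1],
  [[0,0,0],[0,0,0.117],1],
  [[0,0,0],[0,0,0.121],1],
  [[0,0,0],[0,0,0.1235],1],
  [[0,0,0],[0,0,0.1235],1],
  [[0,0,0],[0,0,0.1235],1],
])

```text
clock: 17.1
position: [0.5568, -0.0463, 0.0454]
eef_rot: [[-1.0, -0.0, 0.001], [-0.0, 1.0, 0.0], [-0.001, 0.0, -1.0]]
contact_force: [0.5, -0.2, -0.8]
grip_width: 0.358
```

apply_moves([
  [[0,0,0],[0,0,0.001],1],
  [[0,0,0],[0,0,0.0022],1],
  [[0,0,0],[0,0,0.0022],1],
])

```text
clock: 17.48
position: [0.5568, -0.0464, 0.0434]
eef_rot: [[-1.0, -0.0, 0.001], [-0.0, 1.0, 0.0], [-0.001, 0.0, -1.0]]
contact_force: [-2.0, -0.4, 4.1]
grip_width: 0.36
```

apply_moves([
  [[0,0,0],[0,0,0],-1],
  [[0,0,0],[0,0,0],-1],
  [[0,0,0],[0,0,0],-1],
  [[0,0,0],[0,0,-0.02],-1],
  [[0,0,0],[0,0,-0.075],-1],
  [[0,0,0],[0,0,-0.125],-1],
  [[0,0,0],[0.005,0.03,-0.125],-1],
  [[0,0,0],[0.02,0.08,-0.125],-1],
])

```text
clock: 18.48
position: [0.5372, 0.0326, 0.1687]
eef_rot: [[-1.0, 0.004, 0.003], [0.004, 1.0, -0.0], [-0.003, -0.0, -1.0]]
contact_force: [0.5, 1.2, -0.4]
grip_width: 1.003
```

apply_moves([
  [[0,0,0],[0.018,0.055,0],-1],
  [[0,0,0],[0.035,0.11,0],-1],
  [[0,0,0],[0.038,0.122,0.04],-1],
  [[0,0,0],[0.038,0.122,0.07],-1],
  [[0,0,0],[0.038,0.122,0.07],-1],
  [[0,0,0],[0.038,0.122,0.07],-1],
])

```text
clock: 19.23
position: [0.4992, 0.1554, 0.0986]
eef_rot: [[-1.0, 0.001, 0.002], [0.001, 1.0, 0.0], [-0.002, 0.0, -1.0]]
contact_force: [0.9, -0.8, 0.1]
grip_width: 1.0
```

```bash
python3 - <<'E'
from h import *
c=cap("wrist"); p=c["state"]["position"];print(p,c["state"]["contact_force"],c["state"]["eef_rot"][:,2]);  cv2.imwrite("pics/w8.png",cv2.resize(c["color"],(800,500)))
print(proj(c,[[p[0],p[1],.039]])*1.25)
E
```

```text
[0.49923966 0.15540167 0.09857724] [ 0.94847305 -0.84358816  0.14190692] [ 1.56035339e-03  4.73141476e-04 -9.99998671e-01]
[[403.10670389 267.46774877]]
```

View pics/w8.png

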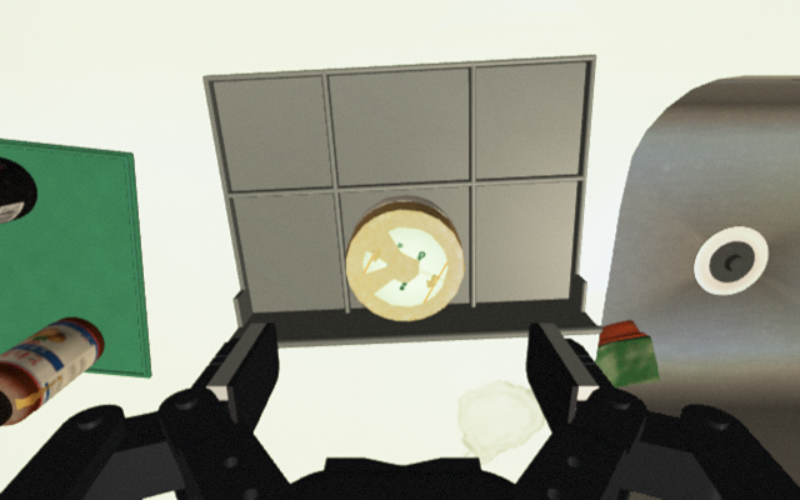

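apply_moves([
  [[0,0,0],[0.001,0.001,0.04],-1],
  [[0,0,0],[0.001,0.001,0.075],-1],
  [[0,0,0],[0.001,0.001,0.086],-1],
  [[0,0,0],[0.001,0.001,0.09],-1],
  [[0,0,0],[0.001,0.001,0.09],-1],
  [[0,0,0],[0.001,0.001,0.09],-1],
])

```text
clock: 20.02
position: [0.4983, 0.157, 0.0087]
eef_rot: [[-1.0, -0.0, 0.002], [-0.0, 1.0, 0.001], [-0.002, 0.001, -1.0]]
contact_force: [0.5, 0.5, 0.4]
grip_width: 1.0
```

apply_moves([
  [[0,0,0],[0,0,0],1],
  [[0,0,0],[0,0,0],1],
  [[0,0,0],[0,0,0],1],
  [[0,0,0],[0,0,0],1],
  [[0,0,0],[0,0,0],1],
])

```text
clock: 20.65
position: [0.4978, 0.1569, 0.0084]
eef_rot: [[-1.0, -0.0, 0.001], [-0.0, 1.0, 0.001], [-0.001, 0.001, -1.0]]
contact_force: [-1.5, -0.6, 5.0]
grip_width: 0.711
```

apply_moves([
  [[0,0,0],[0,0,-0.02],1],
  [[0,0,0],[0,0,-0.07],1],
  [[0,0,0],[0,0,-0.125],1],
  [[0,0,0],[0,0,-0.17],1],
  [[0,0,0],[0.002,-0.04,-0.18],1],
  [[0,0,0],[0.004,-0.09,-0.18],1],
  [[0,0,0],[0.006,-0.145,-0.18],1],
  [[0,0,0],[0.008,-0.2,-0.18],1],
])

```text
clock: 21.65
position: [0.489, -0.0449, 0.1878]
eef_rot: [[-1.0, -0.001, 0.001], [-0.001, 1.0, 0.001], [-0.001, 0.001, -1.0]]
contact_force: [0.5, 0.1, -1.8]
grip_width: 0.707
```

apply_moves([
  [[0,0,0],[0.003,-0.055,0],1],
  [[0,0,0],[0.006,-0.11,0],1],
  [[0,0,0],[0.009,-0.165,0],1],
  [[0,0,0],[0.013,-0.22,0],1],
  [[0,0,0],[0.013,-0.258,0],1],
  [[0,0,0],[0.013,-0.258,0],1],
  [[0,0,0],[0.013,-0.258,0],1],
])

```text
clock: 22.52
position: [0.4764, -0.3003, 0.1872]
eef_rot: [[-1.0, -0.001, -0.0], [-0.001, 1.0, 0.001], [0.0, 0.001, -1.0]]
contact_force: [0.2, 1.0, 0.4]
grip_width: 0.704
```

```bash
python3 - <<'E'
from h import *
import pickle
c=cap("wrist"); p=c["state"]["position"];print(p,c["state"]["contact_force"],c["state"]["eef_rot"][:,2]);  cv2.imwrite("pics/w9.png",cv2.resize(c["color"],(800,500)))
pickle.dump(c,open("w9.pkl","wb"))
E
```

```text
[ 0.47641863 -0.3002764   0.18720571] [0.21187219 0.98758163 0.36088878] [-4.94128462e-04  1.42697878e-03 -9.99998860e-01]
```

View pics/w9.png

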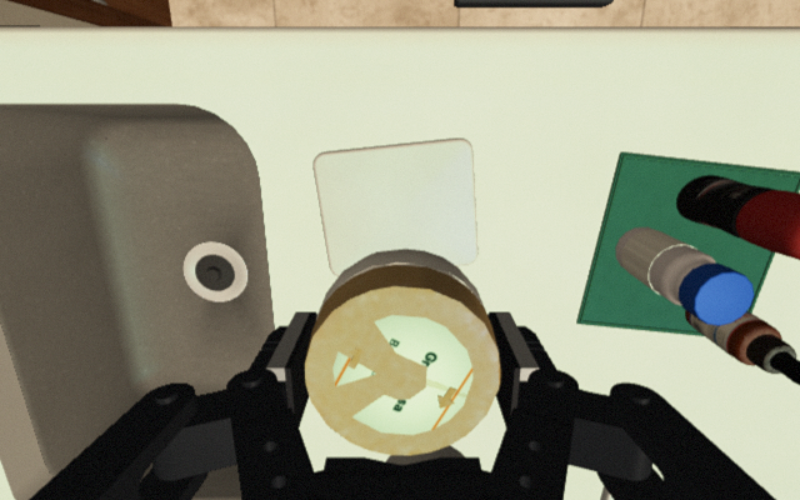

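```bash
python3 - <<'E'
from h import *
import pickle
c=pickle.load(open("w9.pkl","rb"))
P=onz(c,np.array([[312,154],[474,138],[479,266],[332,277]])/1.25-.1,.008)[:,:2]*1000
print(P.round(1))
e=P[1]-P[0]; print("w",np.linalg.norm(e)); y=e/np.linalg.norm(e); x=np.array([y[1],-y[0]]); print("yaw",np.degrees(np.arctan2(x[1],x[0])),"ctr",(P[0]+P[1])/2+50*x, "dist TCP jar bottom")
print(proj(c,[[.4772,-.3038,.008]])*1.25)
E
```

```text
[[ 431.8 -367.1]
 [ 420.1 -248.2]
 [ 519.7 -239. ]
 [ 529.3 -357. ]]
w 119.52753946429506
yaw 5.616487713187327 ctr [ 475.73009549 -302.77798382] dist TCP jar bottom
[[397.80168598 213.9972738 ]]
```

apply_moves([
  [[0,0,0],[0,-0.003,0.05],1],
  [[0,0,0],[0,-0.003,0.1],1],
  [[0,0,0],[0,-0.003,0.14],1],
  [[0,0,0],[0,-0.003,0.16],1],
  [[0,0,0],[0,-0.003,0.168],1],
  [[0,0,0],[0,-0.003,0.171],1],
  [[0,0,0],[0,-0.003,0.172],1],
  [[0,0,0],[0,-0.003,0.172],1],
])

```text
clock: 23.58
position: [0.4771, -0.3047, 0.0165]
eef_rot: [[-1.0, -0.0, 0.002], [-0.0, 1.0, -0.001], [-0.002, -0.001, -1.0]]
contact_force: [-0.2, -0.3, -0.7]
grip_width: 0.706
```

apply_moves([
  [[0,0,0],[0,0,0.0015],1],
  [[0,0,0],[0,0,0.0025],1],
  [[0,0,0],[0,0,0.0025],1],
])

```text
clock: 23.95
position: [0.4764, -0.3043, 0.013]
eef_rot: [[-1.0, -0.0, -0.0], [-0.0, 1.0, 0.0], [0.0, 0.0, -1.0]]
contact_force: [-1.1, 0.3, -0.3]
grip_width: 0.706
```

apply_moves([
  [[0,0,0],[0,0,0.0012],1],
  [[0,0,0],[0,0,0.0012],1],
])

```text
clock: 24.2
position: [0.4765, -0.3044, 0.0125]
eef_rot: [[-1.0, -0.0, 0.0], [-0.0, 1.0, 0.001], [-0.0, 0.001, -1.0]]
contact_force: [-1.8, 1.4, 4.6]
grip_width: 0.707
```

apply_moves([
  [[0,0,0],[0,0,0],-1],
  [[0,0,0],[0,0,0],-1],
  [[0,0,0],[0,0,0],-1],
  [[0,0,0],[0,0,-0.02],-1],
  [[0,0,0],[0,0,-0.075],-1],
  [[0,0,0],[0,0,-0.13],-1],
  [[0,0,0],[0,0,-0.16],-1],
  [[0,0,0],[0,0,-0.16],-1],
])

```text
clock: 25.2
position: [0.4781, -0.3058, 0.1758]
eef_rot: [[-1.0, 0.0, 0.007], [0.0, 1.0, -0.002], [-0.007, -0.002, -1.0]]
contact_force: [0.1, -0.3, -0.0]
grip_width: 0.998
```

```bash
python3 - <<'E'
from h import *
c=cap("wrist"); p=c["state"]["position"];print(p,c["state"]["contact_force"],c["state"]["eef_rot"][:,2]);  cv2.imwrite("pics/w10.png",cv2.resize(c["color"],(800,500)))
E
```

```text
[ 0.47805656 -0.30581806  0.17578837] [ 0.13842171 -0.33092618 -0.03091426] [ 0.00676822 -0.0024707  -0.99997404]
```

View pics/w10.png

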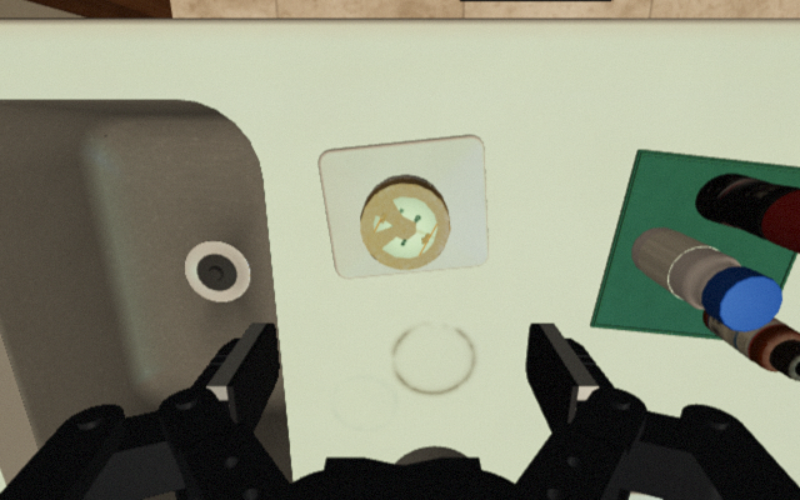

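apply_moves([
  [[0,0,0],[-0.007,0.05,0],-1],
  [[0,0,0],[-0.014,0.1,0],-1],
  [[0,0,0],[-0.021,0.15,0],-1],
  [[0,0,0],[-0.028,0.194,0.01],-1],
  [[0,0,0],[-0.028,0.194,0.04],-1],
  [[0,0,0],[-0.028,0.194,0.04],-1],
  [[0,0,0],[-0.028,0.194,0.04],-1],
])

```text
clock: 26.12
position: [0.5041, -0.1113, 0.1321]
eef_rot: [[-1.0, 0.001, -0.0], [0.001, 1.0, -0.0], [0.0, -0.0, -1.0]]
contact_force: [-0.1, -1.0, -0.3]
grip_width: 1.0
```

```bash
python3 - <<'E'
from h import *
c=cap("wrist"); p=c["state"]["position"];print(p,c["state"]["contact_force"],c["state"]["eef_rot"][:,2]);  cv2.imwrite("pics/w11.png",cv2.resize(c["color"],(800,500)))
hsv=cv2.cvtColor(c["color"],cv2.COLOR_BGR2HSV)
m=cv2.inRange(hsv,(105,120,60),(125,255,255)); n,l,st,ce=cv2.connectedComponentsWithStats(m);i=1+np.argmax(st[1:,4])
P=onz(c,np.argwhere(l==i)[:,::-1],.101)[:,:2]*1000; print(st[i],P.min(0),P.max(0))
E
```

```text
[ 0.50409225 -0.11133835  0.13208976] [-0.14125053 -0.98812018 -0.28767484] [-4.19432693e-04 -4.76569891e-04 -9.99999798e-01]
[ 289  204   63   59 2847] [ 487.60603062 -129.9036494 ] [522.28828089 -95.78330155]
```

View pics/w11.png

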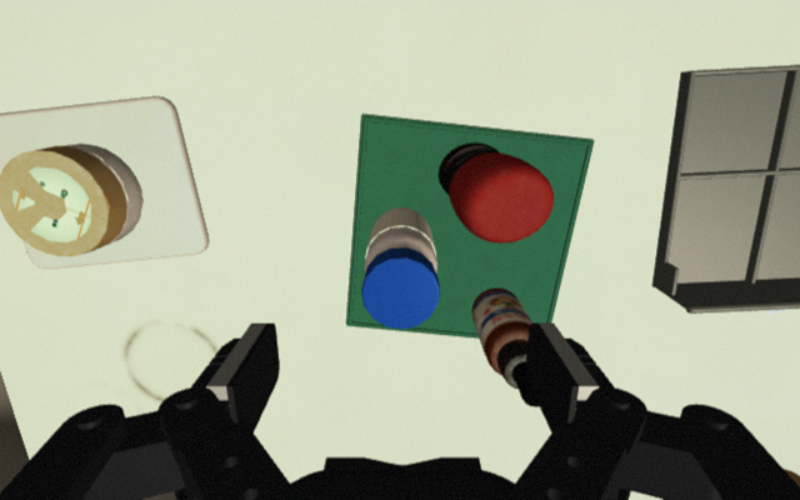

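apply_moves([
  [[0,0,0],[-0.003,-0.001,0.02],-1],
  [[0,0,0],[-0.003,-0.001,0.06],-1],
  [[0,0,0],[-0.003,-0.001,0.085],-1],
  [[0,0,0],[-0.003,-0.001,0.091],-1],
  [[0,0,0],[-0.003,-0.001,0.091],1],
  [[0,0,0],[-0.003,-0.001,0.091],1],
  [[0,0,0],[-0.003,-0.001,0.091],1],
  [[0,0,0],[-0.003,-0.001,0.091],1],
])

```text
clock: 27.18
position: [0.5085, -0.1117, 0.0422]
eef_rot: [[-1.0, -0.0, 0.003], [-0.0, 1.0, 0.0], [-0.003, 0.0, -1.0]]
contact_force: [-0.3, -0.8, 6.0]
grip_width: 0.427
```

apply_moves([
  [[0,0,0],[0,0,0],1],
  [[0,0,0],[0,0,0],1],
])

```text
clock: 27.42
position: [0.5085, -0.1117, 0.0422]
eef_rot: [[-1.0, -0.0, 0.002], [-0.0, 1.0, 0.0], [-0.002, 0.0, -1.0]]
contact_force: [-0.4, 0.0, 6.8]
grip_width: 0.433
```

apply_moves([
  [[0,0,0],[0,0,-0.02],1],
  [[0,0,0],[0,0,-0.07],1],
  [[0,0,0],[0,0,-0.125],1],
  [[0,0,0],[0.001,0.04,-0.13],1],
  [[0,0,0],[0.002,0.095,-0.13],1],
  [[0,0,0],[0.0025,0.15,-0.13],1],
  [[0,0,0],[0.0025,0.203,-0.13],1],
  [[0,0,0],[0.0025,0.203,-0.13],1],
])

```text
clock: 28.42
position: [0.5043, 0.0974, 0.1708]
eef_rot: [[-1.0, -0.01, -0.0], [-0.01, 1.0, 0.002], [0.0, 0.002, -1.0]]
contact_force: [0.2, 0.0, -1.6]
grip_width: 0.426
```

apply_moves([
  [[0,0,0],[0,0,0],1],
  [[0,0,0],[0,0,0.04],1],
  [[0,0,0],[0,0,0.08],1],
  [[0,0,0],[0,0,0.105],1],
  [[0,0,0],[0,0,0.112],1],
  [[0,0,0],[0,0,0.112],1],
  [[0,0,0],[0,0,0.112],1],
])

```text
clock: 29.3
position: [0.5059, 0.0914, 0.0601]
eef_rot: [[-1.0, 0.0, 0.002], [0.0, 1.0, 0.001], [-0.002, 0.001, -1.0]]
contact_force: [0.2, 0.4, 1.1]
grip_width: 0.432
```

```bash
python3 - <<'E'
from h import *
c=cap("wrist"); p=c["state"]["position"];print(p,c["state"]["contact_force"],c["state"]["eef_rot"][:,2]);  cv2.imwrite("pics/w12.png",cv2.resize(c["color"],(800,500)))
E
```

```text
[0.50593567 0.09144423 0.06012244] [0.16268881 0.42883303 1.06075865] [ 2.36150735e-03  8.24924245e-04 -9.99996871e-01]
```

View pics/w12.png

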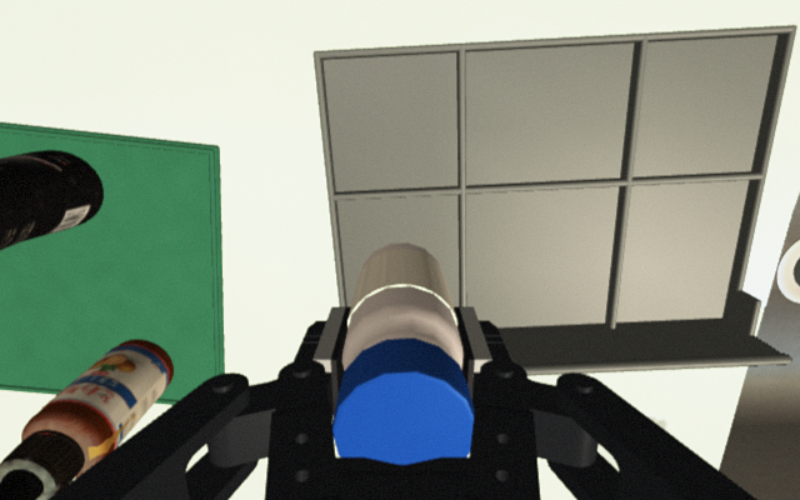

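apply_moves([
  [[0,0,0],[0,0,0.007],1],
  [[0,0,0],[0,0,0.013],1],
  [[0,0,0],[0,0,0.016],1],
  [[0,0,0],[0,0,0.0175],1],
  [[0,0,0],[0,0,0.0175],1],
])

```text
clock: 29.98
position: [0.505, 0.0916, 0.0431]
eef_rot: [[-1.0, 0.0, -0.001], [0.0, 1.0, 0.001], [0.001, 0.001, -1.0]]
contact_force: [-4.9, -0.1, 18.0]
grip_width: 0.431
```

apply_moves([
  [[0,0,0],[0,0,-0.001],-1],
  [[0,0,0],[0,0,-0.001],-1],
  [[0,0,0],[0,0,-0.001],-1],
  [[0,0,0],[0,0,-0.02],-1],
  [[0,0,0],[0,0,-0.075],-1],
  [[0,0,0],[0,0,-0.125],-1],
  [[0,0,0],[-0.005,-0.03,-0.125],-1],
  [[0,0,0],[-0.02,-0.07,-0.125],-1],
])

```text
clock: 30.98
position: [0.525, 0.0225, 0.1669]
eef_rot: [[-1.0, -0.004, 0.001], [-0.004, 1.0, 0.002], [-0.001, 0.002, -1.0]]
contact_force: [0.4, -0.3, -0.4]
grip_width: 1.001
```

apply_moves([
  [[0,0,0],[-0.02,-0.05,0],-1],
  [[0,0,0],[-0.031,-0.069,0.01],-1],
  [[0,0,0],[-0.031,-0.069,0.035],-1],
  [[0,0,0],[-0.031,-0.069,0.035],-1],
  [[0,0,0],[-0.031,-0.069,0.035],-1],
])

```text
clock: 31.6
position: [0.5561, -0.047, 0.1318]
eef_rot: [[-1.0, -0.001, 0.0], [-0.001, 1.0, 0.0], [-0.0, 0.0, -1.0]]
contact_force: [-0.9, 0.4, -0.1]
grip_width: 0.999
```

```bash
python3 - <<'E'
from h import *
c=cap("wrist"); p=c["state"]["position"];print(p,c["state"]["contact_force"],c["state"]["eef_rot"][:,2]);  cv2.imwrite("pics/w13.png",cv2.resize(c["color"],(800,500)))
print(proj(c,[[p[0],p[1],.003],[p[0],p[1],.105]])*1.25)
E
```

```text
[ 0.55608316 -0.04700061  0.13178767] [-0.87000662  0.39399477 -0.08844622] [ 3.87873633e-04  1.25217036e-04 -9.99999917e-01]
[[402.83479936 230.4959375 ]
 [403.38046745 294.44130881]]
```

View pics/w13.png

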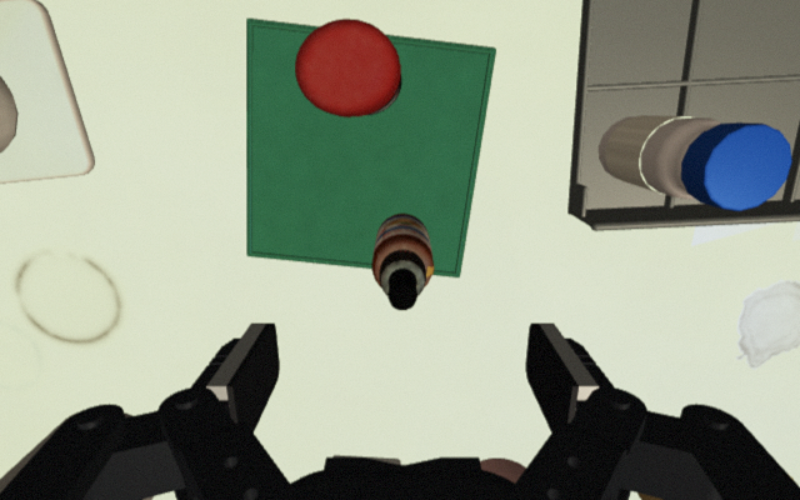

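apply_moves([
  [[0,0,0],[0,0,0.045],-1],
  [[0,0,0],[0,0,0.08],-1],
  [[0,0,0],[0,0,0.088],-1],
  [[0,0,0],[0,0,0.088],-1],
  [[0,0,0],[0,0,0.088],1],
  [[0,0,0],[0,0,0.088],1],
  [[0,0,0],[0,0,0.088],1],
  [[0,0,0],[0,0,0.088],1],
])

```text
clock: 32.65
position: [0.5565, -0.0473, 0.0443]
eef_rot: [[-1.0, -0.0, 0.001], [-0.0, 1.0, 0.001], [-0.001, 0.001, -1.0]]
contact_force: [0.2, 0.8, 6.0]
grip_width: 0.358
```

apply_moves([
  [[0,0,0],[0,0,0],1],
  [[0,0,0],[0,0,0],1],
])

```text
clock: 32.9
position: [0.5565, -0.0472, 0.0443]
eef_rot: [[-1.0, -0.0, 0.001], [-0.0, 1.0, 0.001], [-0.001, 0.001, -1.0]]
contact_force: [-0.9, 0.7, 7.1]
grip_width: 0.357
```

apply_moves([
  [[0,0,0],[0,0,-0.02],1],
  [[0,0,0],[0,0,-0.07],1],
  [[0,0,0],[0,0,-0.13],1],
  [[0,0,0],[0.01,0.045,-0.135],1],
  [[0,0,0],[0.023,0.1,-0.135],1],
  [[0,0,0],[0.036,0.16,-0.135],1],
  [[0,0,0],[0.05,0.22,-0.135],1],
  [[0,0,0],[0.061,0.2715,-0.135],1],
])

```text
clock: 33.9
position: [0.4936, 0.2265, 0.1783]
eef_rot: [[-1.0, -0.002, -0.0], [-0.002, 1.0, 0.001], [0.0, 0.001, -1.0]]
contact_force: [0.3, -1.1, -0.9]
grip_width: 0.361
```

apply_moves([
  [[0,0,0],[0,0,0],1],
  [[0,0,0],[0,0,0],1],
  [[0,0,0],[0,0,0.04],1],
  [[0,0,0],[0,0,0.08],1],
  [[0,0,0],[0,0,0.105],1],
  [[0,0,0],[0,0,0.115],1],
  [[0,0,0],[0,0,0.115],1],
  [[0,0,0],[0,0,0.115],1],
])

```text
clock: 34.9
position: [0.4959, 0.2241, 0.0646]
eef_rot: [[-1.0, 0.001, 0.002], [0.001, 1.0, 0.001], [-0.002, 0.001, -1.0]]
contact_force: [0.2, 0.4, -0.7]
grip_width: 0.358
```

```bash
python3 - <<'E'
from h import *
c=cap("wrist"); p=c["state"]["position"];print(p,c["state"]["contact_force"],c["state"]["eef_rot"][:,2]);  cv2.imwrite("pics/w14.png",cv2.resize(c["color"],(800,500)))
E
```

```text
[0.49592725 0.22410325 0.06458586] [ 0.21984507  0.44687091 -0.74317604] [ 0.00207767  0.00117221 -0.99999715]
```

View pics/w14.png

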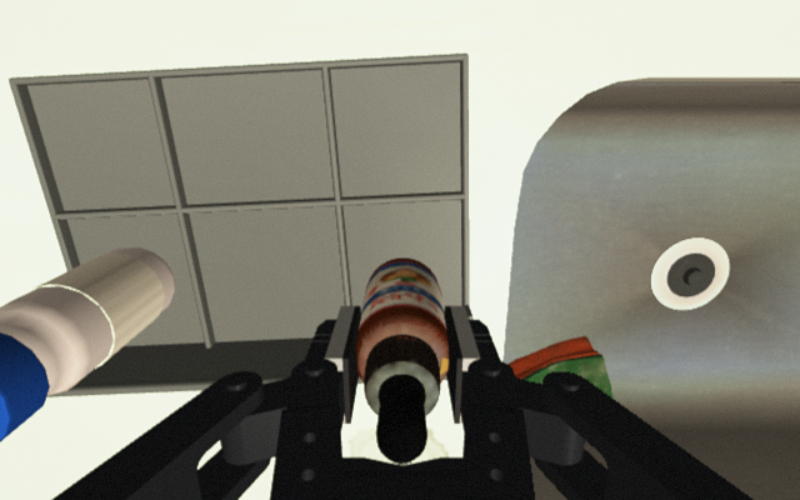

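Over the back-left compartment; lower about 19 mm.

apply_moves([
  [[0,0,0],[0,0,0.008],1],
  [[0,0,0],[0,0,0.014],1],
  [[0,0,0],[0,0,0.0175],1],
  [[0,0,0],[0,0,0.0188],1],
  [[0,0,0],[0,0,0.0188],1],
])

```text
clock: 35.58
position: [0.4948, 0.2242, 0.0453]
eef_rot: [[-1.0, -0.0, -0.001], [-0.0, 1.0, 0.0], [0.001, 0.0, -1.0]]
contact_force: [-1.7, -1.0, 7.3]
grip_width: 0.358
```

apply_moves([
  [[0,0,0],[0,0,0],-1],
  [[0,0,0],[0,0,0],-1],
  [[0,0,0],[0,0,0],-1],
  [[0,0,0],[0,0,-0.02],-1],
  [[0,0,0],[0,0,-0.075],-1],
  [[0,0,0],[0,0,-0.13],-1],
  [[0,0,0],[0.005,-0.04,-0.13],-1],
  [[0,0,0],[0.01,-0.09,-0.13],-1],
])

```text
clock: 36.58
position: [0.4852, 0.1344, 0.1754]
eef_rot: [[-1.0, -0.003, 0.002], [-0.003, 1.0, 0.001], [-0.002, 0.001, -1.0]]
contact_force: [1.8, -0.4, -0.8]
grip_width: 1.0
```

apply_moves([
  [[0,0,0],[0.005,-0.055,0],-1],
  [[0,0,0],[0.01,-0.11,0],-1],
  [[0,0,0],[0.015,-0.165,0],-1],
  [[0,0,0],[0.019,-0.203,0],-1],
  [[0,0,0],[0.019,-0.203,0.03],-1],
  [[0,0,0],[0.019,-0.203,0.035],-1],
  [[0,0,0],[0.019,-0.203,0.035],-1],
])

```text
clock: 37.45
position: [0.4659, -0.0684, 0.1396]
eef_rot: [[-1.0, -0.001, -0.001], [-0.001, 1.0, -0.0], [0.001, -0.0, -1.0]]
contact_force: [-0.6, 0.9, -0.8]
grip_width: 1.002
```

```bash
python3 - <<'E'
from h import *
c=cap("wrist"); p=c["state"]["position"];print(p,c["state"]["contact_force"],c["state"]["eef_rot"][:,2]);  cv2.imwrite("pics/w15.png",cv2.resize(c["color"],(800,500)))
print(proj(c,[[p[0],p[1],.003],[p[0],p[1],.109]])*1.25)
E
```

```text
[ 0.46587538 -0.06840317  0.13958739] [-0.64073673  0.87513316 -0.80283392] [-5.66236596e-04 -1.04546048e-04 -9.99999834e-01]
[[402.85515929 227.56277456]
 [403.36713082 290.9346339 ]]
```

View pics/w15.png

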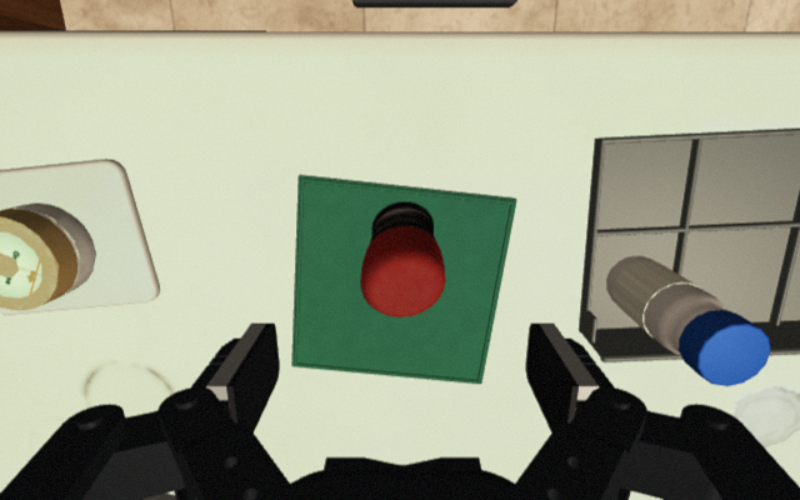

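Redcap aligned (x 403). Lower to TCP z about 0.047.

apply_moves([
  [[0,0,0],[0,0,0.045],-1],
  [[0,0,0],[0,0,0.083],-1],
  [[0,0,0],[0,0,0.092],-1],
  [[0,0,0],[0,0,0.092],-1],
  [[0,0,0],[0,0,0.092],1],
  [[0,0,0],[0,0,0.092],1],
  [[0,0,0],[0,0,0.092],1],
  [[0,0,0],[0,0,0.092],1],
])

```text
clock: 38.5
position: [0.4668, -0.0687, 0.0486]
eef_rot: [[-1.0, -0.0, 0.002], [-0.0, 1.0, 0.001], [-0.002, 0.001, -1.0]]
contact_force: [-0.9, 0.0, 5.4]
grip_width: 0.456
```

apply_moves([
  [[0,0,0],[0,0,0],1],
  [[0,0,0],[0,0,0],1],
])

```text
clock: 38.75
position: [0.4667, -0.0687, 0.0486]
eef_rot: [[-1.0, -0.0, 0.002], [-0.0, 1.0, 0.001], [-0.002, 0.001, -1.0]]
contact_force: [0.1, 1.4, 5.9]
grip_width: 0.453
```

apply_moves([
  [[0,0,0],[0,0,-0.02],1],
  [[0,0,0],[0,0,-0.07],1],
  [[0,0,0],[0,0,-0.125],1],
  [[0,0,0],[0.01,0.04,-0.125],1],
  [[0,0,0],[0.02,0.095,-0.125],1],
  [[0,0,0],[0.028,0.15,-0.125],1],
  [[0,0,0],[0.0317,0.2,-0.125],1],
  [[0,0,0],[0.0317,0.2235,-0.125],1],
])

```text
clock: 39.75
position: [0.4333, 0.1579, 0.1729]
eef_rot: [[-1.0, -0.005, 0.0], [-0.005, 1.0, 0.001], [-0.0, 0.001, -1.0]]
contact_force: [0.7, -0.9, -0.6]
grip_width: 0.453
```

apply_moves([
  [[0,0,0],[0,0,0],1],
  [[0,0,0],[0,0,0.03],1],
  [[0,0,0],[0,0,0.07],1],
  [[0,0,0],[0,0,0.1],1],
  [[0,0,0],[0,0,0.107],1],
  [[0,0,0],[0,0,0.107],1],
  [[0,0,0],[0,0,0.107],1],
])

```text
clock: 40.62
position: [0.4353, 0.1548, 0.0669]
eef_rot: [[-1.0, 0.0, 0.002], [0.0, 1.0, 0.001], [-0.002, 0.001, -1.0]]
contact_force: [0.0, -0.3, -0.3]
grip_width: 0.458
```

```bash
python3 - <<'E'
from h import *
c=cap("wrist"); p=c["state"]["position"];print(p,c["state"]["contact_force"],c["state"]["eef_rot"][:,2]);  cv2.imwrite("pics/w16.png",cv2.resize(c["color"],(800,500)))
E
```

```text
[0.43525197 0.15475219 0.06685814] [ 0.01391918 -0.33385431 -0.29393292] [ 0.00225231  0.00143693 -0.99999643]
```

View pics/w16.png

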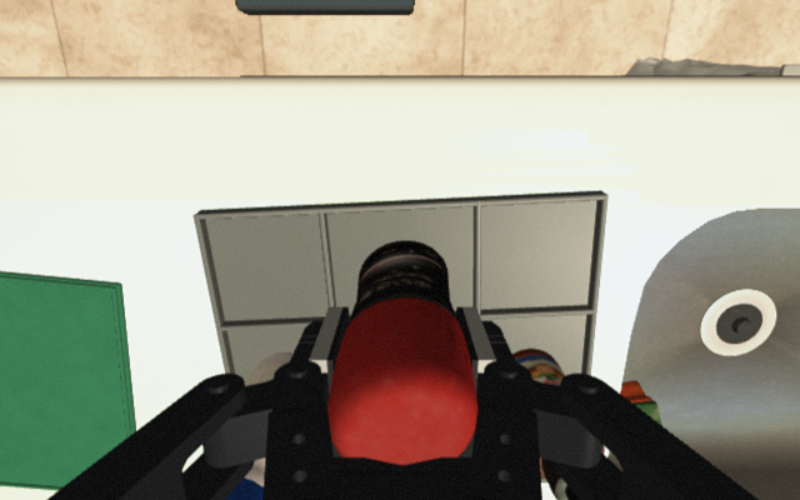

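apply_moves([
  [[0,0,0],[0,0,0.007],1],
  [[0,0,0],[0,0,0.013],1],
  [[0,0,0],[0,0,0.016],1],
  [[0,0,0],[0,0,0.0172],1],
  [[0,0,0],[0,0,0.0172],1],
])

```text
clock: 41.3
position: [0.4342, 0.1546, 0.0496]
eef_rot: [[-1.0, 0.0, -0.001], [0.0, 1.0, 0.001], [0.001, 0.001, -1.0]]
contact_force: [-4.4, -2.0, 15.0]
grip_width: 0.454
```

Contact. Release and retreat.

apply_moves([
  [[0,0,0],[0,0,-0.0005],-1],
  [[0,0,0],[0,0,-0.0005],-1],
  [[0,0,0],[0,0,-0.0005],-1],
  [[0,0,0],[0,0,-0.02],-1],
  [[0,0,0],[0,0,-0.075],-1],
  [[0,0,0],[0,0,-0.13],-1],
  [[0,0,0],[0,0,-0.185],-1],
  [[0,0,0],[0,-0.04,-0.2],-1],
])

```text
clock: 42.3
position: [0.4362, 0.1175, 0.2519]
eef_rot: [[-1.0, -0.006, 0.006], [-0.006, 1.0, 0.004], [-0.006, 0.004, -1.0]]
contact_force: [0.5, -0.9, 0.1]
grip_width: 0.998
```

apply_moves([
  [[0,0,0],[0,-0.05,0],-1],
  [[0,0,0],[0,-0.1,0],-1],
  [[0,0,0],[0,-0.12,0],-1],
  [[0,0,0],[0,-0.12,0],-1],
  [[0,0,0],[0,-0.12,0],-1],
])

```text
clock: 42.92
position: [0.4341, -0.0041, 0.2482]
eef_rot: [[-1.0, -0.002, -0.0], [-0.002, 1.0, 0.0], [0.0, 0.0, -1.0]]
contact_force: [0.8, 0.2, -0.1]
grip_width: 1.0
```

```bash
python3 - <<'E'
from h import *
c=cap("wrist"); p=c["state"]["position"];print(p,c["state"]["contact_force"]);  cv2.imwrite("pics/w17.png",cv2.resize(c["color"],(800,500)))
S=cap("side");T=cap("top")
cv2.imwrite("pics/s3.png",cv2.resize(S["color"][130:310,210:440],None,fx=3.2,fy=3.2,interpolation=cv2.INTER_CUBIC))
cv2.imwrite("pics/t3.png",cv2.resize(T["color"][110:320,170:420],None,fx=2.8,fy=2.8,interpolation=cv2.INTER_CUBIC))
E
```

```text
[ 0.43409567 -0.00408556  0.24823801] [ 0.78119236  0.24392747 -0.14281936]
```

View pics/w17.png

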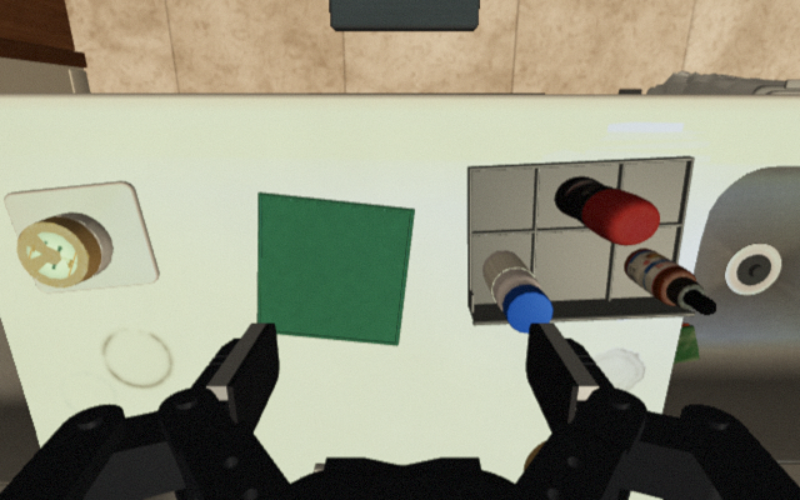

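View pics/s3.png

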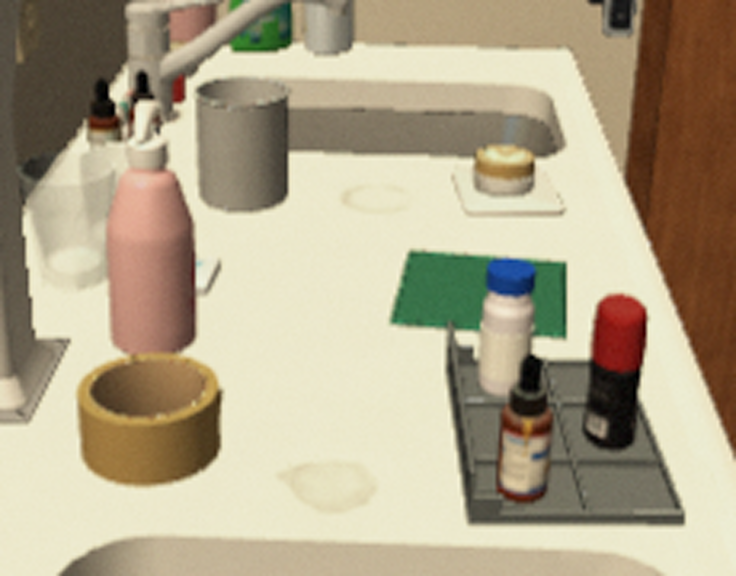

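View pics/t3.png

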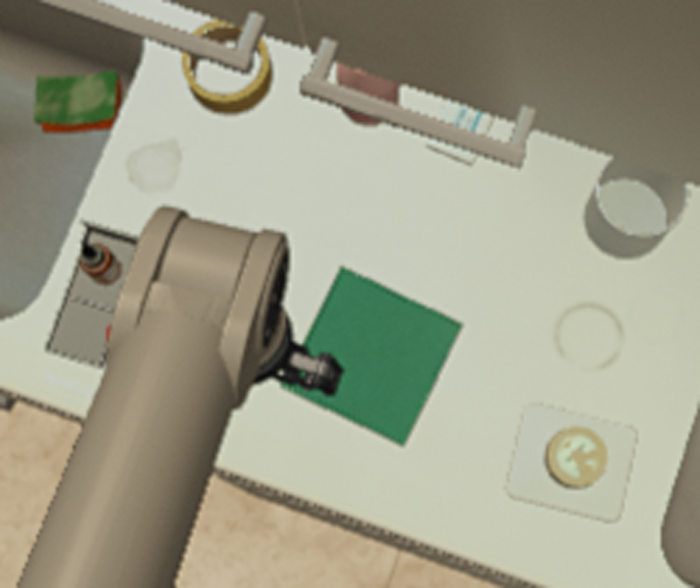

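```bash
python3 - <<'E'
from h import *
T=cap("top")
t=lambda u,v:np.array([u/2.8+170,v/2.8+110])-.32
print((onz(T,t(577,457.5),.043)*1000).round(1), (onz(T,[t(524,401),t(638,425),t(620,524),t(506,498)],.008).mean(0)*1000).round(1))
import rig; print(read_state()["clock"]); print(rig.sign_off())
E
```

```text
[[ 478.2 -303.8   43. ]] [ 476.7 -303.3    8. ]
43.125
the job is handed in; nothing more can be done
None
```

I finished the job in the order asked and handed it in at 43 s of the 141 s allowed.

- **Bottles out:** the red-capped, white and brown dropper bottles went onto the green mat in that order. The jar stayed in the organiser until all three were standing there.
- **Jar:** it then went onto the white board. In the last top view its centre measures about 1.5 mm from the board's centre (478, −304 mm against 477, −303 mm).
- **Bottles back:** the white bottle is in the back right compartment, the dropper in the back left and the red-capped one in the front middle, as they were at the start.

**Last checks:** the final wrist and side pictures show all three bottles upright in their own compartments and the jar upright on the board. The top view agrees where it was clear; there the arm hid most of the organiser. The pump bottle, tape roll and beaker look unmoved by eye, but I did not measure them. The highest force I saw was 18 N, when setting down the white bottle, and the gripper ended open and clear of everything.

**Disagreements:**
- The side camera's rough readings differed from the other views by 10–20 mm in y, so I relied on the top and wrist views.
- The dropper's grip read about 30 mm against its 33 mm diameter, but it held and stood normally.

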